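# Stack and lock the gong-post collars on the assembly jig

## Task

On the blue jig, thread the brass collar first, then the black damper, then the steel collar down the stepped post, lowering each one fully home (do not drop it) before the next goes on. Then slide the red-knobbed keeper all the way to its end stop so that its fork closes over the stack. Let go, and leave everything else on the bench where it is.

Things in the scene. Friction and masses are not known exactly. Their poses are not given: they have to be found in the camera images.
- jig: Fixed blue base plate 90 x 240 x 12 mm with an upright stepped steel post. Origin: on the post axis at worktop level, z up; the plate spans x -45..45, y -50..190 mm. Post: diameter 24 mm from the plate top (z 12) to a chamfered shoulder at z 25, then diameter 14 up to z 68 mm with a tapered tip. The keeper slides along this frame's y, on the +y side of the post.
- post_top (a point): Centre of the post's tip, 68 mm above the worktop, on the jig's z axis.
- keeper (a joint): Travel of the sliding keeper, m: 0 fully open (knob 160 mm from the post axis, towards the jig's +y), 0.085 closed at its end stop (knob 75 mm from the post axis). Grows along the jig's -y, towards the post; starts between 0 and 0.010. About 1.5 N of friction plus light damping (8 N s/m); stays where it is left. Aluminium carriage 40 x 40 mm, top 59.5 mm above the worktop.
- keeper_knob (a point): Centre of the top of the keeper's red upright round knob: diameter 22, 32.5 mm tall, its top 92 mm above the worktop; it stands on the carriage and moves with it.
- fork_tip (a point): Midway between the tips of the keeper's flat fork, at its underside, 55 mm above the worktop, 89 mm ahead of the knob. Two tines 8 x 4.5 mm, 34 mm wide overall, 18 mm apart. They pass astride the post, 3 mm over a stack that is fully home (stack top 52 mm above the worktop), and strike a ring that is not.
- brass_collar: Loose brass ring, outer diameter 52, bore 27, height 16 mm, about 0.2 kg, starts flat on the worktop. Origin: centre of its underside, z along its axis. Fits round the post's thick foot with 1.5 mm radial clearance; home, it lies on the plate, underside at jig z 12 mm. Either face may be down.
- black_damper: Loose black plastic ring, outer diameter 46, bore 17, height 12 mm, about 25 g, starts flat on the worktop. Origin: centre of its underside, z along its axis. Fits the upper post with 1.5 mm radial clearance; home, it rests on the brass collar, underside at jig z 28 mm.
- steel_collar: Loose steel ring, outer diameter 38, bore 17, height 12 mm, about 85 g, starts flat on the worktop. Origin: centre of its underside, z along its axis. Fits the upper post with 1.5 mm radial clearance; home, it rests on the black damper, underside at jig z 40 mm.
- gong: Bystander: polished brass chime gong, a flat dish 96 mm across and 34 mm tall; origin under its centre. Leave alone.
- bellows_a: Bystander: beechwood bellows box 42 x 52 x 72 mm tall, on the robot's side of the jig; origin under its centre. Leave alone.
- bellows_b: Bystander: the other beechwood bellows box, same size, beyond the jig; origin under its centre. Leave alone.
- movement_cover: Bystander: black plastic movement cover 80 x 100 x 30 mm with a round boss 6 mm tall on top; origin under its centre. Leave alone.
- hex_driver: Bystander: chrome hex driver with a red handle, 180 mm long, lying flat to the right of the rings, roughly along x; origin under its centre. Leave alone.
Things that resemble listed ones, but are neither listed nor needed, are in the scene too. What is shaped like the steel_collar but purple is not meant. There is more than one size of the black_damper; the one meant has the size given above.

How it is judged:
On the way, in this order (a step that is already met when the one before it is completed fails the run):
1. the brass collar is fully home on the jig plate (z of brass_collar in the frame of jig below 0.014 m and horizontal distance between brass_collar and post_top below 0.004 m and angle between the z axis of brass_collar and the z axis of jig, either way round below 0.08 rad), for 0.2 s.
2. the black damper is fully home on the brass collar (all of step 1 and z of black_damper in the frame of jig below 0.03 m and horizontal distance between black_damper and post_top below 0.004 m and angle between the z axis of black_damper and the z axis of jig, either way round below 0.08 rad), for 0.2 s.
3. the steel collar is fully home on the black damper (all of step 2 and z of steel_collar in the frame of jig below 0.042 m and horizontal distance between steel_collar and post_top below 0.004 m and angle between the z axis of steel_collar and the z axis of jig, either way round below 0.08 rad), for 0.2 s.
4. the keeper is at its end stop over the complete stack (all of step 3 and value of joint keeper above 0.082 m), for 0.2 s.
At the end, for the whole second after the job is handed in: All three rings on the post in the order brass, black, steel, each within 2 mm of its home height, within 4 mm of the post axis and flat within 0.08 rad, at rest; the keeper within 3 mm of its closed end stop (all of step 4 and linear speed of each of brass_collar, black_damper, steel_collar below 0.02 m/s); the robot touches nothing.
It fails at once if the brass collar is dropped down the post (faster than 0.5 m/s while around it) (horizontal distance between brass_collar and post_top below 0.01 m and z of brass_collar in the frame of jig below 0.066 m and linear speed of brass_collar above 0.5 m/s).
It fails at once if the black damper is dropped down the post (faster than 0.5 m/s while around it) (horizontal distance between black_damper and post_top below 0.01 m and z of black_damper in the frame of jig below 0.066 m and linear speed of black_damper above 0.5 m/s).
It fails at once if the steel collar is dropped down the post (faster than 0.5 m/s while around it) (horizontal distance between steel_collar and post_top below 0.01 m and z of steel_collar in the frame of jig below 0.066 m and linear speed of steel_collar above 0.5 m/s).
It fails at once if a bystander (gong, bellows box, movement cover or hex driver) is shifted by more than 30 mm (distance of any of gong, bellows_a, bellows_b, movement_cover, hex_driver from where it was at the start of the episode above 0.03 m).
It also fails if it takes over 72 s, if anything falls off the work surface, if the arm or the gripper's body presses on something with over 40 N, if the wrist force passes 120 N, or if a joint passes its speed limit or range.

## Robot

A 7-joint arm with a two-finger parallel gripper is mounted at the origin on the work surface. World frame = base frame: x ahead of the robot, y to its left, z up, the work surface at z = 0. Lengths are in m, angles in rad, forces in N, time in s.
With the tool pointing down it reaches from about 0.425 to 0.875 m from the base axis. Payload 8.4 kg.
Tool frame: the origin (TCP) lies between the finger pads; the fingertips stand robot.tcp_to_tips ahead of it and the grasp point (between the pads) lies 11 mm behind it (robot.tcp_to_tips is the distance from the TCP to the fingertips, in m); z points along the fingers, y is the line along which they close (so a half turn about z gives the same grasp; the last joint's range is limited). The gripper opens to 87 mm and grips with 3 to 60 N. Pads are 19 mm wide; open, the fingers measure 117 mm over their backs; the gripper's body (75 mm by 190 mm) begins 51 mm behind the grasp point.
Start: joints at [1.158, 0.333, 0.04, 1.465, -0.013, 1.343, -0.059], TCP at [0.201, -0.618, 0.231] pointing down, gripper open.
Joint ranges: [-2.58, 2.58], [-0.38, 2.09], [-1.3, 1.39], [0.25, 2.4], [-1.5, 4.64], [0.08, 2.09], [-2.65, 2.65]. Speed limits (rad/s): [2.22, 2.22, 2.79, 2.79, 3.14, 3.14, 3.14].

## Interface

Orientations are given as a unit quaternion [w, x, y, z].
In Python, from rig import monitor, eyes, ticket, robot gives the robot as it stands.
- The arm moves only by the tool servo_tool, never from a script. Its arguments are lists of equal length, an entry for each row: "linear": the shift along the world's x, y, z in m, a list of three; "dr": the turn, a rotation vector about the world's x, y, z in degrees, a list of three; "grip": the opening, from 0 (shut) to 1 (fully open). A call has 1 to 8 rows; each row is the pose to reach, as a shift and turn from the pose commanded when the call began; what a row does not reach only later rows make up. A row lasts 1/10 s, in which the tool goes at most 50 mm and 8.59 degrees, less where a joint would pass 70% of its speed; a pose out of reach is approached as far as the arm can. A call with a gripper value outside its range is refused whole. The fingers move at their own pace and stop on an object; "grip_force" is the grip in N (left out, the last holds). Time passes only in rows, so rows that repeat a pose let the fingers close. It gives the time, the measured TCP pose, the force, the opening and the grip force at its end, in the units of the state.
- monitor.observe(): the state, without advancing time (a new reading comes with each control period).
- eyes.capture(name): name is "scene" or "top"; returns the picture (480x640x3 uint8, red, green, blue); there is no depth.
- eyes.camera_params(name): a dict with "mtx" (3x3 intrinsics, pixels), "dist_coeffs" ([k1, k2, p1, p2, k3] as OpenCV has them; the pictures are not rectified), "eye" and "orientation" of the camera in the world. Camera axes: x right, y down, z forward; pixel columns grow to the right and rows downward; lengths in m; the calibration is good to about 2 mm. A picture is of the moment at which its call begins. camera_params takes no time and is no camera call.
- ticket.finish_job(): hands the job in; it is judged then, once.
The state is a dict: "time": time; "joint_positions": joint angles; "joint_vel": joint speeds; "tau": joint torques, N m; "eef_pos": TCP position; "eef_rot": TCP orientation; "ft_force": force on the tool from outside, world axes, zero at the start; "ft_torque": the same for the moment, N m; "opening": finger opening in m; "grip_force": force on a finger pad.
Only numpy, scipy, OpenCV 4.12 (cv2) and the standard library are available. Lean on these libraries where they do the work, as an engineer would, in place of code of your own. Each camera call takes 0.05 s, during which the arm holds its last target. There are 200 camera calls.

## Working session

There is one attempt and no reset: what is moved stays moved. The work goes in short steps, Python scripts to look and compute and a tool call to move; the robot and the scene stay as the last step left them, time stands still between calls to the robot, and variables do not carry over. Pictures are saved under pics/ and viewed, at most 11 in all, crops included, and the job is handed in when it is done.

Besides the shell and the picture viewer there is one more tool, called after "Call:" as name(argument=value, ...) on one line, values as JSON. servo_tool: Moves the arm, as the interface text tells. Its arguments: {"type":"object","properties":{"linear":{"type":"array","items":{"type":"array","items":{"type":"number"}}},"dr":{"type":"array","items":{"type":"array","items":{"type":"number"}}},"grip":{"type":"array","items":{"type":"number"}},"grip_force":{"type":"number"}},"required":["linear","dr","grip"]}

```bash
mkdir -p pics; python3 - <<'E'
from rig import monitor, eyes, ticket, robot
import cv2
for n in("scene","top"):
    cv2.imwrite(f"pics/{n}0.png",eyes.capture(n)[:,:,::-1]); print(eyes.camera_params(n))
s=monitor.observe();print(s); print(robot.tcp_to_tips)
E
```

```text
{'mtx': array([[490.19013839,   0.        , 322.8945649 ],
       [  0.        , 490.19013839, 239.20407069],
       [  0.        ,   0.        ,   1.        ]]), 'dist_coeffs': array([0.04722047, 0.        , 0.        , 0.        , 0.        ]), 'eye': array([ 0.99936078, -0.73628698,  0.78847765]), 'orientation': array([-0.41541624,  0.87679914,  0.21631094, -0.1089137 ])}
{'mtx': array([[585.16309244,   0.        , 321.10101305],
       [  0.        , 585.16309244, 237.36397655],
       [  0.        ,   0.        ,   1.        ]]), 'dist_coeffs': array([-0.16283361,  0.        ,  0.        ,  0.        ,  0.        ]), 'eye': array([ 0.33260174, -0.02352111,  1.52884943]), 'orientation': array([ 0.06905585, -0.69510191,  0.71326877, -0.05755251])}
{'time': 0.1, 'joint_positions': array([ 1.15782752,  0.33385425,  0.03986723,  1.46619175, -0.01339576,
        1.34332703, -0.05853412]), 'joint_vel': array([-0.0002341 , -0.00180584,  0.00063129, -0.00200987, -0.00014827,
       -0.00051636, -0.00110651]), 'tau': array([ 3.46135581e-03, -6.57815695e+01,  1.33940086e+00, -4.04714048e+01,
       -5.98253659e-02,  4.09335899e-02,  7.02307716e-05]), 'eef_pos': array([ 0.20046468, -0.61786493,  0.22973472]), 'eef_rot': array([-7.38152772e-04,  9.87721949e-01,  1.56220284e-01, -1.69077750e-04]), 'ft_force': array([-0.39414788,  0.43122389,  0.04581084]), 'ft_torque': array([ 0.00093125, -0.00665575,  0.01204939]), 'grip_force': 0.0, 'opening': 0.08708833322141663}
0.008
```

View pics/scene0.png

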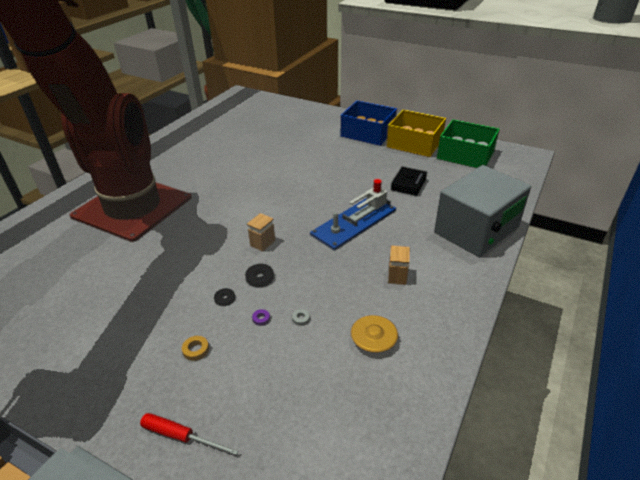

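View pics/top0.png

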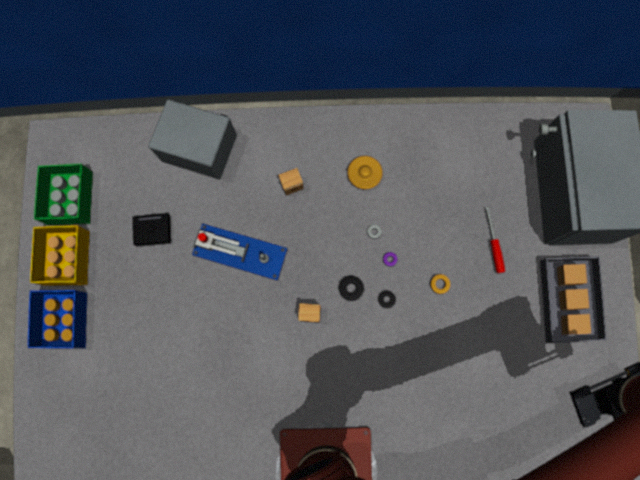

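```bash
cat > h.py <<'E'
import cv2, numpy as np
from scipy.spatial.transform import Rotation as R
from rig import eyes, monitor
P={n:eyes.camera_params(n) for n in("scene","top")}
def ray(n,px):
    p=P[n]; u=cv2.undistortPoints(np.array(px,float).reshape(-1,1,2),p["mtx"],p["dist_coeffs"]).reshape(-1,2)
    q=p["orientation"]; d=R.from_quat([q[1],q[2],q[3],q[0]]).apply(np.c_[u,np.ones(len(u))])
    return p["eye"],d
def plane(n,px,z):
    o,d=ray(n,px); return o+d*((z-o[2])/d[:,2])[:,None]
def blob(mask,seed,r):
    m=np.zeros_like(mask); x,y=seed; s=np.s_[max(0,y-r):y+r,max(0,x-r):x+r]; m[s]=mask[s]
    c,_=cv2.findContours(m,cv2.RETR_EXTERNAL,cv2.CHAIN_APPROX_NONE)
    return max(c,key=cv2.contourArea).reshape(-1,2).astype(float)
def tri(a,b):
    (o1,d1),(o2,d2)=ray("scene",[a]),ray("top",[b]); d1,d2=d1[0],d2[0]
    t=np.linalg.lstsq(np.c_[d1,-d2],o2-o1,rcond=None)[0]
    p,q=o1+t[0]*d1,o2+t[1]*d2; return (p+q)/2,np.linalg.norm(p-q)
E
cat > m.py <<'E'
from h import *
I={n:cv2.cvtColor(cv2.imread(f"pics/{n}0.png"),cv2.COLOR_BGR2HSV) for n in P}
def M(n,k):
    H,S,V=cv2.split(I[n])
    return (dict(brass=(S>100)&(H>10)&(H<30),black=V<48,steel=(V>135)&(S<40),blue=(H>100)&(H<125)&(S>110),red=((H<8)|(H>172))&(S>150))[k]*255).astype(np.uint8)
seeds=dict(brass=("brass",16,(195,348),(440,284),.052),small=("black",12,(225,297),(387,299),.046),big=("black",12,(260,275),(351,288),.06),steel=("steel",12,(301,317),(374,231),.038))
for k,(c,h,a,b,D) in seeds.items():
    for n,s in(("scene",a),("top",b)):
        B=blob(M(n,c),s,20); W=plane(n,B,h/2000)[:,:2]
        (cx,cy),ax,_=cv2.fitEllipse(W.astype(np.float32))
        print(k,n,np.round([cx,cy],4),"axes",np.round(ax,4),"bbox",cv2.boundingRect(B.astype(np.int32)),np.round(np.median(W,0),4))
for n,s in(("scene",(353,218)),("top",(240,252))):
    B=blob(M(n,"blue"),s,60); W=plane(n,B,.006)[:,:2]
    c,sz,an=r=cv2.minAreaRect((W*1000).astype(np.float32)); print("jig",n,r)
for n,s in(("scene",(377,186)),("top",(203,238))):
    B=blob(M(n,"red"),s,15); print("knob",n,cv2.boundingRect(B.astype(np.int32)),plane(n,[(B.min(0)+B.max(0))/2],.08 if n=="scene" else .09))
E
python3 m.py; python3 - <<'E'
import cv2,numpy as np
a=cv2.imread("pics/scene0.png")[170:250,300:405];b=cv2.imread("pics/top0.png")[215:285,185:290]
f=lambda i:cv2.resize(i,(735,int(i.shape[0]*7)),interpolation=cv2.INTER_NEAREST)
i=np.vstack([f(a)[:300*2],f(b)]);cv2.imwrite("pics/c1.png",cv2.resize(i,(420,600),interpolation=cv2.INTER_AREA))
E
```

```text
brass scene [ 0.4742 -0.3095] axes [0.0501 0.059 ] bbox (182, 336, 27, 24) [ 0.4753 -0.3091]
brass top [ 0.4774 -0.3097] axes [0.0502 0.0522] bbox (430, 274, 21, 20) [ 0.4774 -0.3099]
small scene [ 0.4404 -0.1691] axes [0.0419 0.0479] bbox (215, 289, 20, 16) [ 0.4395 -0.1698]
small top [ 0.4425 -0.1678] axes [0.0396 0.0404] bbox (379, 291, 16, 16) [ 0.442  -0.1676]
big scene [ 0.4704 -0.0757] axes [0.061  0.0735] bbox (246, 265, 27, 22) [ 0.4701 -0.0771]
big top [ 0.4741 -0.0755] axes [0.0602 0.0616] bbox (339, 276, 25, 24) [ 0.474  -0.0754]
steel scene [ 0.6184 -0.1401] axes [0.0961 0.1291] bbox (281, 297, 40, 40) [ 0.6147 -0.1383]
steel top [ 0.6229 -0.1431] axes [0.0291 0.0309] bbox (368, 225, 13, 12) [ 0.6218 -0.1432]
jig scene ((574.8731079101562, 216.68777465820312), (243.03746032714844, 94.10980224609375), 72.17109680175781)
jig top ((577.8798828125, 215.89588928222656), (239.11358642578125, 90.07455444335938), 72.14698028564453)
knob scene (374, 179, 7, 13) [[0.60373414 0.2941308  0.08      ]]
knob top (198, 233, 9, 9) [[0.60289064 0.29763595 0.09      ]]
```

View pics/c1.png

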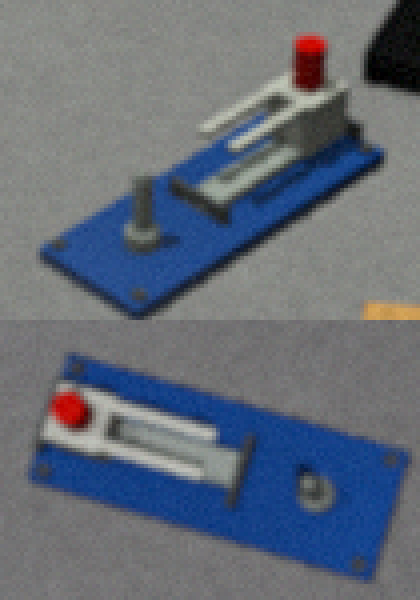

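Both views agree. The brass collar is at top px (440,284), the small black ring at (387,299) and the steel collar at (374,231). The post is at (263,257) and the knob at (203,238). The crop shows the post, with the keeper open.

Call:
servo_tool(linear=[[0.034, 0.038, -0.01], [0.068, 0.077, -0.025], [0.103, 0.115, -0.04], [0.138, 0.154, -0.055], [0.172, 0.192, -0.07], [0.207, 0.231, -0.08], [0.241, 0.269, -0.09], [0.276, 0.308, -0.1]], dr=[[0, 0, 7], [0, 0, 14], [0, 0, 21], [0, 0, 28], [0, 0, 35], [0, 0, 42], [0, 0, 48], [0, 0, 54.15]], grip=[1, 1, 1, 1, 1, 1, 1, 1], grip_force=20)

```text
time: 0.9
eef_pos: [0.4604, -0.3274, 0.1349]
eef_rot: [-0.0, 0.807, 0.59, -0.0]
ft_force: [1.2, -0.4, 0.1]
opening: 0.0874
grip_force: 0.0
```

Call:
servo_tool(linear=[[0, 0, -0.02], [0, 0, -0.05], [0, 0, -0.07], [0, 0, -0.07], [0, 0, -0.07]], dr=[[0, 0, 0], [0, 0, 0], [0, 0, 0], [0, 0, 0], [0, 0, 0]], grip=[1, 1, 1, 1, 1])

```text
time: 1.4
eef_pos: [0.4596, -0.3291, 0.0657]
eef_rot: [-0.0, 0.808, 0.589, -0.0]
ft_force: [-1.1, -0.2, 0.2]
opening: 0.0873
grip_force: 0.0
```

```bash
python3 - <<'E'
from h import *
s=monitor.observe();print(s["eef_pos"],s["eef_rot"],s["ft_force"])
im={n:eyes.capture(n) for n in P}
for n,i in im.items(): cv2.imwrite(f"pics/{n}1.png",i[:,:,::-1])
# refine rings in initial pictures
a=im["scene"][310:400,140:260,::-1];b=im["top"][240:330,390:510,::-1]
cv2.imwrite("pics/c2.png",cv2.resize(np.hstack([a,b]),None,fx=3,fy=3,interpolation=cv2.INTER_CUBIC))
I=cv2.cvtColor(cv2.imread("pics/scene0.png"),cv2.COLOR_BGR2GRAY).astype(int)
print(I[306:328:2,288:316:2])
E
```

```text
[ 0.45959831 -0.32909544  0.06567527] [-3.44473802e-04  8.08386637e-01  5.88651785e-01 -5.36093439e-05] [-1.06912058 -0.21432021  0.19669886]
[[143 141 140 138 137 140 142 144 140 140 131 137 140 139]
 [144 147 143 139 139 140 149 144 139 145 135 141 139 140]
 [143 142 125 143 147 154 149 157 156 147 141 141 145 141]
 [142 136 137 153 152 134 119 133 155 150 140 133 135 136]
 [137 136 143 154 134  61  63  68 113 152 146 131 134 135]
 [139 136 141 150 129  69 113 115 120 155 145 115 139 137]
 [141 133 119 151 153 141 145 147 157 152 112  85 140 137]
 [144 135  96 115 149 154 159 155 150 124  69  94 135 138]
 [140 136 122  82  81  94 104  93  73  54  74 127 144 134]
 [140 144 131 124  90  75  64  61  67  91 121 150 143 139]
 [136 139 140 142 144 126 125 133 132 142 142 144 137 136]]
```

View pics/c2.png

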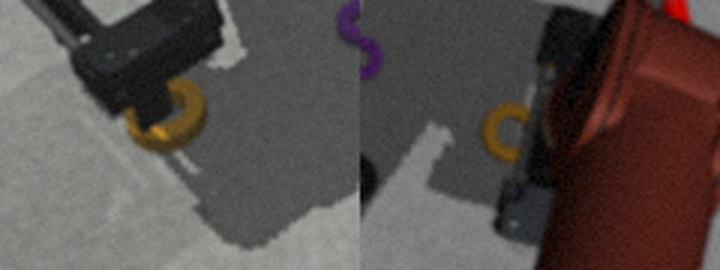

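The gripper stands about 25 mm short of the collar: the collar is at crop (165,115) in scene and (505,133) in top. I'll shift over it, descend and grip.

Call:
servo_tool(linear=[[0.0162, 0.0195, 0], [0.0162, 0.0195, -0.02], [0.0162, 0.0195, -0.04], [0.0162, 0.0195, -0.0545], [0.0162, 0.0195, -0.0545], [0.0162, 0.0195, -0.0545], [0.0162, 0.0195, -0.0545], [0.0162, 0.0195, -0.0545]], dr=[[0, 0, 0], [0, 0, 0], [0, 0, 0], [0, 0, 0], [0, 0, 0], [0, 0, 0], [0, 0, 0], [0, 0, 0]], grip=[1, 1, 1, 1, 1, 0, 0, 0], grip_force=20)

```text
time: 2.3
eef_pos: [0.4764, -0.3101, 0.012]
eef_rot: [0.001, 0.808, 0.589, 0.0]
ft_force: [0.1, -0.0, -0.2]
opening: 0.0708
grip_force: 0.0
```

Call:
servo_tool(linear=[[0, 0, 0], [0, 0, 0], [0, 0, 0], [0, 0, 0], [0, 0, 0], [0, 0, 0.01], [0, 0, 0.05], [0, 0, 0.1]], dr=[[0, 0, 0], [0, 0, 0], [0, 0, 0], [0, 0, 0], [0, 0, 0], [0, 0, 0], [0, 0, 0], [0, 0, 0]], grip=[0, 0, 0, 0, 0, 0, 0, 0])

```text
time: 3.1
eef_pos: [0.4742, -0.3085, 0.1104]
eef_rot: [-0.002, 0.808, 0.589, -0.001]
ft_force: [0.1, -0.7, -1.6]
opening: 0.0514
grip_force: 20.0
```

Call:
servo_tool(linear=[[0.004, 0.025, 0.005], [0.012, 0.07, 0.014], [0.02, 0.115, 0.014], [0.028, 0.16, 0.014], [0.036, 0.205, 0.014], [0.043, 0.25, 0.014], [0.051, 0.295, 0.014], [0.058, 0.34, 0.014]], dr=[[0, 0, 0], [0, 0, 0], [0, 0, 0], [0, 0, 0], [0, 0, 0], [0, 0, 0], [0, 0, 0], [0, 0, 0]], grip=[0, 0, 0, 0, 0, 0, 0, 0])

```text
time: 3.9
eef_pos: [0.5337, 0.0321, 0.1255]
eef_rot: [0.0, 0.808, 0.589, 0.0]
ft_force: [0.4, 0.1, -1.4]
opening: 0.0516
grip_force: 20.0
```

Call:
servo_tool(linear=[[0.007, 0.04, 0], [0.014, 0.08, 0], [0.018, 0.105, 0], [0.02, 0.115, 0], [0.0212, 0.1193, 0], [0.0212, 0.1193, 0], [0.0212, 0.1193, 0], [0.0212, 0.1193, 0]], dr=[[0, 0, 0], [0, 0, 0], [0, 0, 0], [0, 0, 0], [0, 0, 0], [0, 0, 0], [0, 0, 0], [0, 0, 0]], grip=[0, 0, 0, 0, 0, 0, 0, 0])

```text
time: 4.7
eef_pos: [0.5552, 0.148, 0.1249]
eef_rot: [0.0, 0.809, 0.588, -0.0]
ft_force: [0.2, 0.4, -2.2]
opening: 0.0514
grip_force: 20.0
```

```bash
python3 - <<'E'
from h import *
s=monitor.observe();print(s["time"],s["eef_pos"],s["eef_rot"],s["ft_force"])
im={n:eyes.capture(n) for n in P}
for n,i in im.items(): cv2.imwrite(f"pics/{n}2.png",i[:,:,::-1])
a=im["scene"][130:260,290:410,::-1];b=im["top"][200:330,190:310,::-1]
cv2.imwrite("pics/c3.png",cv2.resize(np.hstack([a,b]),None,fx=3.3,fy=3.3,interpolation=cv2.INTER_CUBIC))
E
```

```text
4.7 [0.55515827 0.14798344 0.12492388] [ 2.36926926e-04  8.08978069e-01  5.87838708e-01 -2.86206090e-04] [ 0.18125195  0.42910765 -2.19514134]
```

View pics/c3.png

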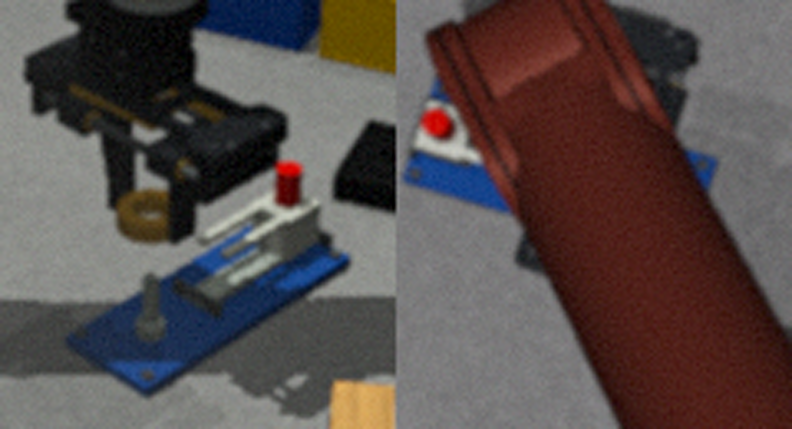

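The ring hangs in the gripper at scene crop (145,215), up-left of the post tip at (150,278). The arm hides it in the top view. I'll compare predicted with observed extents in scene to get the camera bias.

```bash
cat >> h.py <<'E'
def proj(n,X):
    p=P[n];q=p["orientation"];r=R.from_quat([q[1],q[2],q[3],q[0]]).inv()
    rv=r.as_rotvec(); t=-r.apply(p["eye"])
    return cv2.projectPoints(np.array(X,float).reshape(-1,3),rv,t,p["mtx"],p["dist_coeffs"])[0].reshape(-1,2)
def cyl(n,c,D,z0,z1):
    a=np.linspace(0,2*np.pi,180); return np.vstack([proj(n,np.c_[c[0]+D/2*np.cos(a),c[1]+D/2*np.sin(a),a*0+z]) for z in(z0,z1)])
def ext(p): return np.round(np.r_[p.min(0),p.max(0)],1)
E
python3 - <<'E'
from h import *
A=cv2.imread("pics/scene2.png");H,S,V=cv2.split(cv2.cvtColor(A,cv2.COLOR_BGR2HSV))
m=((S>90)&(H>8)&(H<32)&(V>50)).astype(np.uint8)*255
B=blob(m,(334,194),16); print("ring obs",ext(B+0),"pred",ext(cyl("scene",(.5552,.148),.052,.1137,.1297)))
A0=cv2.imread("pics/scene0.png")
# initial brass edges in both cams vs its true place (.4758+-,-.3096)
for n,s in(("scene",(195,348)),("top",(440,284))):
    H,S,V=cv2.split(cv2.cvtColor(cv2.imread(f"pics/{n}0.png"),cv2.COLOR_BGR2HSV))
    B=blob(((S>90)&(H>8)&(H<32)).astype(np.uint8)*255,s,22); print(n,"brass0 obs",ext(B),"pred",ext(cyl(n,(.4758,-.3096),.052,0,.016)))
for c in((.5564,.1493),(.555,.1497),(.5534,.1501)): print("post pred",proj("scene",[(*c,.068),(*c,.025),(*c,.012)]).round(1).tolist(),proj("top",[(*c,.068),(*c,.025)]).round(1).tolist())
H,S,V=cv2.split(cv2.cvtColor(A0,cv2.COLOR_BGR2HSV)); print(S[205:238,325:345])
H,S,V=cv2.split(cv2.cvtColor(cv2.imread("pics/top0.png"),cv2.COLOR_BGR2HSV)); print(S[246:266,254:274])
E
```

```text
ring obs [325. 187. 340. 202.] pred [324.9 186.2 346.5 203.7]
scene brass0 obs [182. 336. 208. 359.] pred [181.1 334.5 209.4 360.8]
top brass0 obs [430. 274. 450. 293.] pred [429.5 273.9 450.3 294.3]
post pred [[336.2, 212.6], [336.1, 226.3], [336.1, 230.3]] [[261.4, 255.0], [263.4, 257.5]]
post pred [[335.8, 212.4], [335.7, 226.1], [335.7, 230.1]] [[261.3, 255.6], [263.3, 258.0]]
post pred [[335.3, 212.2], [335.2, 225.8], [335.2, 229.8]] [[261.1, 256.2], [263.1, 258.6]]
[[  6   7  11   5  16   9  11  11   8   7  13   2  11  10   6   8   6   8
    8  10]
 [  8  13   2   9   6   2   8  13   4   6   7  11   7   9   2   7   2   7
    4   5]
 [  7  11   7   8   2  15  13   6   9  11   9   6  11   9   7  11   8   6
   11   6]
 [  8  11   8   8   9  11  11  11   2  11   9   8   8   8   4  15  16   6
    8   5]
 [  4  11  11  11  11  11  11   4  11  14   2   4   7  12   6  11   7  18
    4   8]
 [ 13  16   2   7   9   5   7   7  16   4   9   7   7   4   9   4  15   4
    4  34]
 [ 15   9   9   7   7   2   9   9   7   7   9   5   5   9   7  11   2  10
   67 127]
 [ 11   2   7   7   9  11  10
[... 3182 characters left out ...]
 226 204
  206 226]
 [216 217 210 207 194 112  29  16  26  13  24  20   6  15  79 179 224 238
  222 225]
 [215 205 226 224 198 115  27   3   6   8   4   3  10  13  94 184 219 225
  221 214]
 [219 226 215 225 203 144  66  19  14   8  13  15  18  42 115 192 226 206
  225 215]
 [219 211 219 217 222 188 114  42  22   4  20  10  23  76 172 210 213 213
  221 214]
 [219 214 224 216 220 211 173 132  86  60  45  60 100 167 200 222 221 215
  215 214]
 [212 205 215 222 213 221 217 194 173 153 151 177 200 209 213 215 213 209
  207 216]
 [233 216 222 208 216 221 220 225 222 234 204 213 223 218 204 236 218 214
  230 224]
 [224 207 204 210 225 212 211 217 220 215 225 234 220 213 212 209 214 210
  216 208]]
```

Call:
servo_tool(linear=[[-0.001, 0.0015, -0.015], [-0.0012, 0.0016, -0.035], [-0.0012, 0.0016, -0.055], [-0.0012, 0.0016, -0.07], [-0.0012, 0.0016, -0.08], [-0.0012, 0.0016, -0.083], [-0.0012, 0.0016, -0.083], [-0.0012, 0.0016, -0.083]], dr=[[0, 0, 0], [0, 0, 0], [0, 0, 0], [0, 0, 0], [0, 0, 0], [0, 0, 0], [0, 0, 0], [0, 0, 0]], grip=[0, 0, 0, 0, 0, 0, 0, 0])

```text
time: 5.6
eef_pos: [0.5544, 0.1515, 0.0427]
eef_rot: [0.0, 0.808, 0.589, 0.001]
ft_force: [-0.0, 0.1, -1.6]
opening: 0.052
grip_force: 20.0
```

```bash
python3 - <<'E'
from h import *
s=monitor.observe();print(s["time"],s["eef_pos"],s["eef_rot"],s["ft_force"],abs(s["joint_vel"]).max())
i=eyes.capture("scene"); cv2.imwrite("pics/scene3.png",i[:,:,::-1])
cv2.imwrite("pics/c4.png",cv2.resize(i[180:260,290:390,::-1],None,fx=6,fy=6,interpolation=cv2.INTER_CUBIC))
E
```

```text
5.6 [0.55437436 0.15149685 0.04266936] [1.74527284e-04 8.08363859e-01 5.88682919e-01 5.12196015e-04] [-0.02415143  0.05248399 -1.62658287] 0.006716654079006786
```

View pics/c4.png

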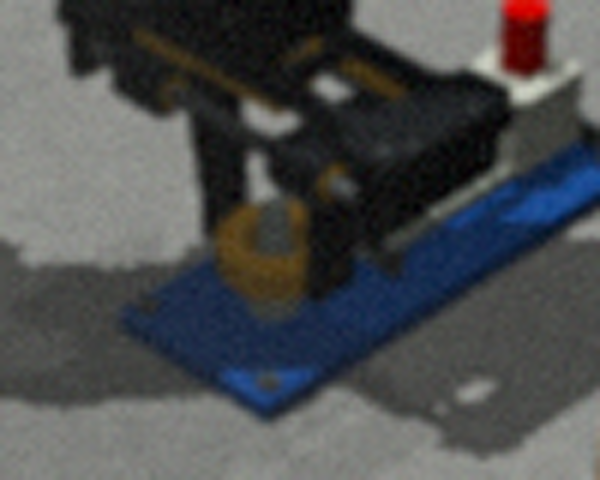

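The collar hangs level around the post just above the foot. Its left edge is at crop x≈217 and the foot spans 247–300. I'll measure the offset.

```bash
python3 - <<'E'
from h import *
A=cv2.imread("pics/scene3.png");H,S,V=cv2.split(cv2.cvtColor(A,cv2.COLOR_BGR2HSV)); 
print(S[222:232,320:346]);print(H[224:228,320:346])
for c in((.5538,.1513),(.5548,.1513),(.5538,.1523)): print(c,"ring",ext(cyl("scene",c,.052,.0305,.0465)),"foot",ext(cyl("scene",c,.024,.012,.0245)), "upper",ext(cyl("scene",c,.014,.05,.055)))
E
```

```text
[[ 13  12  14   4  38   9 129 138 173 177 168 151 121 106  85  88  98  80
   93 141 166 122  66  61  69  45]
 [ 16   7  11  50  95  58  90 156 158 175 166 171 184 161 151 158 154 190
  148 190 166 140  78  30   0  13]
 [ 21  50  85 118 159 102  71 128 144 170 179 169 152 182 193 182 172 178
  167 182 158  85  49  32 136  29]
 [ 79 108 146 170 163 132  11 121 155 174 126 147 159 168 155 179 197 183
  172 160 134  77  20  49  51  97]
 [141 148 133 150 153 164  98  34 114 137 155 149 156 155 154 182 146 160
  152 173 144  85  39  35  38  77]
 [154 162 143 155 128 159 118  62  50 124 145 140 158 154 150 152 156 151
  167 157 173 111  39  11  73  32]
 [140 155 167 142 144 152 155 171  91  30 111 144 162 165 138 145 157 139
  164 139 127  43  43  26  36 128]
 [129 150 144 133 155 169 176 148 162 111  28  59 107 117 106 124 134 129
   89 105  31  64  96  51 139 174]
 [158 165 153 157 153 146 157 153 147 135 127  31  28  49  53  35  42  66
   20  22 107 132 148 111 135 186]
 [143 145 140 149 146 149 178 160 155 152 146  85  41  33  16  22   4   5
   24  66 129 159 175 177 180 157]]
[[108 105 111 115 107 110  22  23  16  20  21  21  19  19  20  19  19  19
   23  18  20  20  15 130  94 170]
 [110 111 107 108 107 109  75  16  18  21  16  19  19  21  19  19  20  19
   20  18  21  18  45 120 120  38]
 [107 110 111 110 112 107 110  30  20  18  21  21  18  20  21  20  20  15
   19  20  21  27 173  80 170  20]
 [108 110 106 108 110 108 115 116   3  16  21  22  16  20  18  17  21  16
   18  19  19  21 105   0  10  10]]
(0.5538, 0.1513) ring [325.3 212.8 345.9 230.2] foot [330.8 222.9 340.2 232.5] upper [332.8 214.5 338.4 219.4]
(0.5548, 0.1513) ring [325.6 212.9 346.3 230.3] foot [331.2 223.  340.6 232.6] upper [333.2 214.6 338.7 219.5]
(0.5538, 0.1523) ring [325.5 212.6 346.1 230. ] foot [331.  222.7 340.4 232.3] upper [333.  214.3 338.6 219.2]
```

Call:
servo_tool(linear=[[0.0002, -0.002, 0], [0.0002, -0.002, -0.003], [0.0002, -0.002, -0.006], [0.0002, -0.002, -0.008], [0.0002, -0.002, -0.01], [0.0002, -0.002, -0.01], [0.0002, -0.002, -0.01]], dr=[[0, 0, 0], [0, 0, 0], [0, 0, 0], [0, 0, 0], [0, 0, 0], [0, 0, 0], [0, 0, 0]], grip=[0, 0, 0, 0, 0, 0, 0])

```text
time: 6.35
eef_pos: [0.554, 0.1493, 0.0319]
eef_rot: [-0.0, 0.808, 0.589, -0.0]
ft_force: [-0.4, 0.6, -1.9]
opening: 0.0519
grip_force: 20.0
```

Call:
servo_tool(linear=[[0, 0, -0.003], [0, 0, -0.006], [0, 0, -0.008], [0, 0, -0.009], [0, 0, -0.009], [0, 0, -0.009]], dr=[[0, 0, 0], [0, 0, 0], [0, 0, 0], [0, 0, 0], [0, 0, 0], [0, 0, 0]], grip=[0, 0, 0, 0, 0, 0])

```text
time: 6.95
eef_pos: [0.5539, 0.1492, 0.0232]
eef_rot: [0.0, 0.808, 0.589, -0.0]
ft_force: [-3.0, -1.6, 4.4]
opening: 0.0514
grip_force: 20.0
```

Call:
servo_tool(linear=[[0, 0, 0], [0, 0, 0], [0, 0, 0], [0, 0, 0.005], [0, 0, 0.04], [0, 0, 0.085], [-0.01, -0.028, 0.105], [-0.025, -0.07, 0.105]], dr=[[0, 0, 0], [0, 0, 0], [0, 0, 0], [0, 0, 0], [0, 0, 0], [0, 0, 0], [0, 0, 0], [0, 0, 0]], grip=[1, 1, 1, 1, 1, 1, 0.9, 0.9])

```text
time: 7.75
eef_pos: [0.5313, 0.0819, 0.132]
eef_rot: [0.001, 0.807, 0.591, 0.003]
ft_force: [0.5, -0.5, 0.0]
opening: 0.0801
grip_force: 0.0
```

```bash
python3 - <<'E'
from h import *
s=monitor.observe();print(s["time"],s["eef_pos"],s["ft_force"],s["opening"])
i=eyes.capture("scene"); cv2.imwrite("pics/scene4.png",i[:,:,::-1])
H,S,V=cv2.split(cv2.cvtColor(i,cv2.COLOR_RGB2HSV))
B=blob(((S>90)&(H>8)&(H<32)).astype(np.uint8)*255,(335,228),20); print(ext(B))
for c in((.554,.1493),(.5535,.149)): print(ext(cyl("scene",c,.052,.012,.028)))
# black small: subpixel via gray centroid of silhouette
for n,sd in(("scene",(225,297)),("top",(387,299))):
    g=cv2.cvtColor(cv2.imread(f"pics/{n}0.png"),cv2.COLOR_BGR2GRAY)
    for t in(60,75,90):
        b=blob((g<t).astype(np.uint8)*255,sd,18); print(n,t,ext(b))
    print(ext(cyl(n,(.4415,-.1685),.046,0,.012)))
g=cv2.imread("pics/scene0.png",0).astype(int)
E
```

```text
7.75 [0.53125646 0.08192103 0.1320252 ] [ 0.48935215 -0.45169522  0.03440507] 0.08011436971748129
[326. 221. 344. 235.]
[325.1 219.  345.5 236.4]
[324.8 219.  345.3 236.4]
scene 60 [214. 289. 234. 305.]
scene 75 [214. 288. 235. 305.]
scene 90 [214. 288. 235. 305.]
[213.9 287.3 235.7 306.2]
top 60 [378. 291. 395. 307.]
top 75 [378. 290. 395. 307.]
top 90 [377. 290. 395. 308.]
[377.6 289.9 395.7 308. ]
```

Call:
servo_tool(linear=[[-0.0146, -0.0413, 0], [-0.0292, -0.0826, 0], [-0.0438, -0.124, 0], [-0.0584, -0.165, 0], [-0.073, -0.207, -0.005], [-0.0875, -0.2478, -0.02], [-0.0875, -0.2478, -0.05], [-0.0875, -0.2478, -0.08]], dr=[[0, 0, 0], [0, 0, 0], [0, 0, 0], [0, 0, 0], [0, 0, 0], [0, 0, 0], [0, 0, 0], [0, 0, 0]], grip=[0.85, 0.85, 0.85, 0.85, 0.85, 0.85, 0.85, 0.85], grip_force=15)

```text
time: 8.6
eef_pos: [0.4415, -0.1704, 0.0477]
eef_rot: [0.001, 0.809, 0.587, 0.0]
ft_force: [0.5, 1.5, -0.7]
opening: 0.0741
grip_force: 0.0
```

Call:
servo_tool(linear=[[0, 0, -0.02], [0, 0, -0.035], [0, 0, -0.038], [0, 0, -0.038], [0, 0, -0.038], [0, 0, -0.038], [0, 0, -0.038], [0, 0, -0.038]], dr=[[0, 0, 0], [0, 0, 0], [0, 0, 0], [0, 0, 0], [0, 0, 0], [0, 0, 0], [0, 0, 0], [0, 0, 0]], grip=[0.85, 0.85, 0.85, 0.2, 0.2, 0.2, 0.2, 0.2])

```text
time: 9.4
eef_pos: [0.4419, -0.1687, 0.0105]
eef_rot: [0.0, 0.808, 0.589, 0.0]
ft_force: [-1.5, -0.5, 4.5]
opening: 0.0449
grip_force: 15.0
```

Call:
servo_tool(linear=[[0, 0, 0.02], [0, 0, 0.06], [0.01, 0.03, 0.09], [0.024, 0.068, 0.1], [0.038, 0.108, 0.1], [0.052, 0.148, 0.1], [0.066, 0.188, 0.1], [0.08, 0.226, 0.1]], dr=[[0, 0, 0], [0, 0, 0], [0, 0, 0], [0, 0, 0], [0, 0, 0], [0, 0, 0], [0, 0, 0], [0, 0, 0]], grip=[0.2, 0.2, 0.2, 0.2, 0.2, 0.2, 0.2, 0.2])

```text
time: 10.2
eef_pos: [0.522, 0.0592, 0.1103]
eef_rot: [0.0, 0.808, 0.589, 0.0]
ft_force: [0.5, -1.0, -0.6]
opening: 0.0451
grip_force: 15.0
```

Call:
servo_tool(linear=[[0.013, 0.038, 0], [0.024, 0.068, 0], [0.03, 0.085, 0], [0.0323, 0.0917, 0], [0.0323, 0.0917, -0.015], [0.0323, 0.0917, -0.029], [0.0323, 0.0917, -0.029], [0.0323, 0.0917, -0.029]], dr=[[0, 0, 0], [0, 0, 0], [0, 0, 0], [0, 0, 0], [0, 0, 0], [0, 0, 0], [0, 0, 0], [0, 0, 0]], grip=[0.2, 0.2, 0.2, 0.2, 0.2, 0.2, 0.2, 0.2])

```text
time: 11.0
eef_pos: [0.5533, 0.1478, 0.0801]
eef_rot: [-0.0, 0.809, 0.588, -0.001]
ft_force: [0.4, 0.0, -0.1]
opening: 0.0452
grip_force: 15.0
```

```bash
python3 - <<'E'
from h import *
s=monitor.observe();print(s["time"],s["eef_pos"],s["eef_rot"],s["ft_force"],s["opening"])
i=eyes.capture("scene"); cv2.imwrite("pics/scene5.png",i[:,:,::-1])
c=(.5538,.1492); z=s["eef_pos"][2]-.0102
print("pred ring",ext(cyl("scene",c,.046,z,z+.012)),"upper",ext(cyl("scene",c,.014,.04,.068)),"bore top",ext(cyl("scene",c,.017,z+.012,z+.012)))
cv2.imwrite("pics/c5.png",cv2.resize(i[180:250,295:375,::-1],None,fx=8,fy=8,interpolation=cv2.INTER_CUBIC))
g=cv2.cvtColor(i,cv2.COLOR_RGB2GRAY);print(g[196:226,320:348])
E
```

```text
11.0 [0.55329096 0.14780149 0.08013407] [-2.03270854e-04  8.08766970e-01  5.88128523e-01 -8.86715460e-04] [ 0.44093148  0.04466444 -0.09620813] 0.045188322334704406
pred ring [326.  202.5 344.6 217.3] upper [332.4 210.7 338.1 223. ] bore top [331.8 205.8 338.7 209.8]
[[146 126  83  32  22  20  19  19  18  21  37  78  75  40  10  19  22  20
   18  21  27  44  70  74  75  57  37  24]
 [143 139  92  37  21  21  25  25  19  18  49  95 104  67  37  26  19  21
   19  21  33  48  66  73  77  81  66  47]
 [141 137  97  41  18  24  23  15  20  14  48 109 129 110  85  54  37  26
   21  23  28  51  49  55  67  81  85  78]
 [144 136 100  50  26  24  25  15  25  12  43 105 137 142 125 105  81  57
   37  23  30  36  48  40  47  58  68  80]
 [140 137 105  56  20  18  22  27  21  20  42 101 138 147 140 137 125 101
   70  37  20  25  37  32  31  30  46  48]
 [137 141 114  65  25  19  24  26  23  18  41 100 141 146 145 145 148 137
  112  61  26  23  13  16  14  19  20  35]
 [142 139 121  72  28  18  26  22  23  22  42 100 136 145 144 138 136 142
  118  68  22  17  21  15  16   7  16  21]
 [143 144 120
[... 1978 characters left out ...]
144 145 142 139 141 142 130 118  89  72  66  62  59  62  63  56  52  55
   55  59  55  54  35  47  40  42  43  42]
 [146 139 141 139 132 117  96  79  63  62  70  71  75  65  59  62  61  59
   69  74  74  65  59  43  37  42  41  47]
 [125 121 120 116  96  73  61  60  63  71  73  80  67  66  56  61  55  58
   74  82  83  76  71  57  53  46  41  43]
 [ 86  86  84  71  56  53  50  61  71  69  64  59  62  61  60  60  62  56
   64  69  76  79  83  74  58  44  42  43]
 [ 70  67  54  49  43  52  59  75  68  66  69  58  58  58  59  64  56  56
   54  57  71  72  79  80  72  58  45  46]
 [ 51  51  42  34  44  62  71  69  66  64  57  53  58  57  60  64  56  55
   63  60  61  75  79  80  80  61  44  46]]
```

View pics/c5.png

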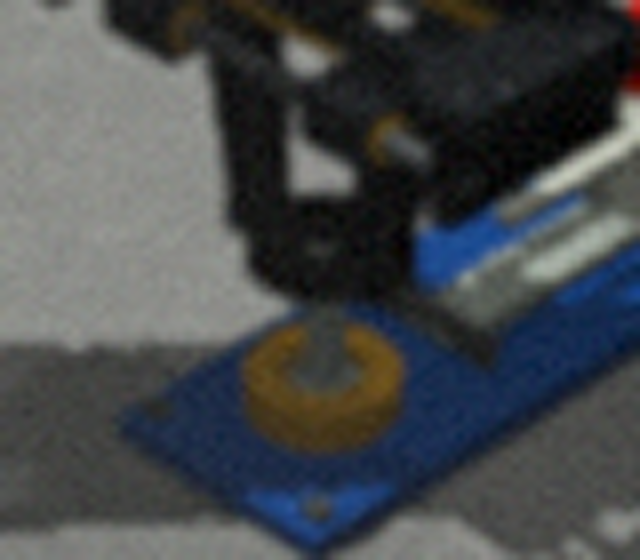

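The brass collar sits home. The damper is held at crop (325,245), just above the post tip. The arm was still settling, so I'll hold and then lower gently.

Call:
servo_tool(linear=[[0.0002, 0.0001, 0], [0.0002, 0.0001, 0], [0.0002, 0.0001, 0], [0.0002, 0.0001, -0.003], [0.0002, 0.0001, -0.006], [0.0002, 0.0001, -0.008], [0.0002, 0.0001, -0.01], [0.0002, 0.0001, -0.012]], dr=[[0, 0, 0], [0, 0, 0], [0, 0, 0], [0, 0, 0], [0, 0, 0], [0, 0, 0], [0, 0, 0], [0, 0, 0]], grip=[0.2, 0.2, 0.2, 0.2, 0.2, 0.2, 0.2, 0.2])

```text
time: 11.85
eef_pos: [0.554, 0.1493, 0.0687]
eef_rot: [-0.0, 0.808, 0.589, -0.0]
ft_force: [-0.4, -0.5, -0.6]
opening: 0.0448
grip_force: 15.0
```

Call:
servo_tool(linear=[[0, 0, -0.003], [0, 0, -0.006], [0, 0, -0.009], [0, 0, -0.012], [0, 0, -0.015], [0, 0, -0.015]], dr=[[0, 0, 0], [0, 0, 0], [0, 0, 0], [0, 0, 0], [0, 0, 0], [0, 0, 0]], grip=[0.2, 0.2, 0.2, 0.2, 0.2, 0.2])

```text
time: 12.45
eef_pos: [0.5538, 0.1491, 0.0534]
eef_rot: [-0.0, 0.808, 0.589, -0.0]
ft_force: [0.2, -0.2, -0.3]
opening: 0.0455
grip_force: 15.0
```

Free; lower home (16 mm more).

Call:
servo_tool(linear=[[0, 0, -0.004], [0, 0, -0.008], [0, 0, -0.012], [0, 0, -0.014], [0, 0, -0.0155], [0, 0, -0.016], [0, 0, -0.016]], dr=[[0, 0, 0], [0, 0, 0], [0, 0, 0], [0, 0, 0], [0, 0, 0], [0, 0, 0], [0, 0, 0]], grip=[0.2, 0.2, 0.2, 0.2, 0.2, 0.2, 0.2])

```text
time: 13.15
eef_pos: [0.5539, 0.1493, 0.0385]
eef_rot: [0.0, 0.808, 0.589, -0.0]
ft_force: [-3.9, -0.8, 7.3]
opening: 0.0452
grip_force: 15.0
```

```bash
python3 - <<'E'
from h import *
s=monitor.observe();print(s["time"],s["eef_pos"],s["ft_force"],s["opening"])
# steel refine: lit ring edges by local difference
for n,sd in(("scene",(301,317)),("top",(374,231))):
    I=cv2.GaussianBlur(cv2.imread(f"pics/{n}0.png",0),(0,0),.6).astype(int); x,y=sd
    print(n); print(I[y-11:y+12,x-12:x+13])
    print(ext(cyl(n,(.6218,-.143),.038,0,.012)),"top face",ext(cyl(n,(.6218,-.143),.038,.012,.012)),"bore",ext(cyl(n,(.6218,-.143),.017,.012,.012)))
E
```

```text
13.15 [0.55387428 0.14925668 0.03852072] [-3.92841392 -0.83363669  7.32896399] 0.04519796204737004
scene
[[139 139 138 137 136 137 136 137 140 139 139 139 138 141 143 140 139 140
  139 134 135 136 137 138 138]
 [140 140 140 137 137 136 135 138 140 138 139 140 140 142 141 140 140 139
  138 137 136 137 137 140 139]
 [143 144 143 141 138 138 137 139 139 139 140 143 142 143 141 140 140 142
  140 137 140 139 139 139 140]
 [144 141 140 141 140 139 140 141 143 144 143 144 147 149 147 145 143 143
  140 138 140 140 139 139 141]
 [139 139 137 133 137 142 146 147 151 151 150 148 150 153 152 152 148 146
  143 141 140 140 140 141 141]
 [138 136 137 136 137 145 148 151 151 148 144 143 145 149 152 155 152 150
  147 142 139 136 136 137 134]
 [139 137 139 139 143 150 151 150 143 130 121 118 123 130 142 151 154 151
  147 141 136 134 134 135 134]
 [136 136 138 142 147 152 151 141 120  95  82  80  84  94 113 134 151 153
  149 141 135 135 133 134 134]
 [137 135 135 142 150 153 147 130  97  69  64  67  69  75  89 114 140 150
  150 143 133 131 134 135 134]
 [137 134 131 138 150 153 145 122  86  64  68  80 
[... 3324 characters left out ...]
110 104 101 104 113 121 127 129 128 125 119 107 103
  107 110 116 118 116 115 115]
 [117 117 114 115 115 113 110 107 104 105 105 106 107 107 105 105 104 106
  109 114 116 118 117 117 116]
 [116 117 114 112 113 115 115 114 112 109 104 104 102 104 105 108 109 112
  115 118 117 118 117 116 117]
 [114 115 117 116 114 116 117 117 114 114 112 112 109 111 112 112 112 115
  119 119 116 115 115 115 116]
 [114 114 116 116 113 114 117 116 114 113 114 115 114 115 114 114 113 113
  116 116 115 114 115 113 116]
 [116 116 115 115 113 115 117 114 112 111 113 114 113 113 114 116 115 113
  113 116 116 117 115 114 118]]
[366.9 223.7 381.5 238.6] top face [367.1 223.7 381.5 237.8] bore [371.1 227.6 377.6 233.9]
```

Call:
servo_tool(linear=[[0, 0, 0], [0, 0, 0], [0, 0, 0], [0, 0, 0.005], [0, 0, 0.04], [0, 0, 0.08], [0.006, -0.028, 0.09], [0.016, -0.07, 0.09]], dr=[[0, 0, 0], [0, 0, 0], [0, 0, 0], [0, 0, 0], [0, 0, 0], [0, 0, 0], [0, 0, 0], [0, 0, 0]], grip=[0.8, 0.8, 0.8, 0.8, 0.8, 0.8, 0.8, 0.8])

```text
time: 13.95
eef_pos: [0.5712, 0.0821, 0.1313]
eef_rot: [0.001, 0.807, 0.591, 0.003]
ft_force: [0.2, -0.8, -0.2]
opening: 0.0697
grip_force: 0.0
```

Call:
servo_tool(linear=[[0.009, -0.04, 0], [0.018, -0.08, 0], [0.027, -0.12, 0], [0.037, -0.16, 0], [0.045, -0.2, 0], [0.0505, -0.2226, -0.01], [0.0505, -0.2226, -0.04], [0.0505, -0.2226, -0.08]], dr=[[0, 0, 0], [0, 0, 0], [0, 0, 0], [0, 0, 0], [0, 0, 0], [0, 0, 0], [0, 0, 0], [0, 0, 0]], grip=[0.8, 0.8, 0.8, 0.8, 0.8, 0.8, 0.8, 0.8])

```text
time: 14.75
eef_pos: [0.6222, -0.145, 0.0491]
eef_rot: [0.002, 0.809, 0.588, 0.001]
ft_force: [0.3, 1.3, -1.5]
opening: 0.0698
grip_force: 0.0
```

```bash
python3 - <<'E'
from h import *
s=monitor.observe();print(s["time"],s["eef_pos"],s["eef_rot"],s["ft_force"],s["opening"])
i=eyes.capture("scene"); cv2.imwrite("pics/scene6.png",i[:,:,::-1])
cv2.imwrite("pics/c6.png",cv2.resize(i[190:350,260:400,::-1],None,fx=3.7,fy=3.7,interpolation=cv2.INTER_CUBIC))
E
```

```text
14.75 [ 0.62224651 -0.14502309  0.04914838] [0.00165088 0.80902854 0.58776541 0.00138723] [ 0.3280684   1.26919785 -1.53042417] 0.06981831658323616
```

View pics/c6.png

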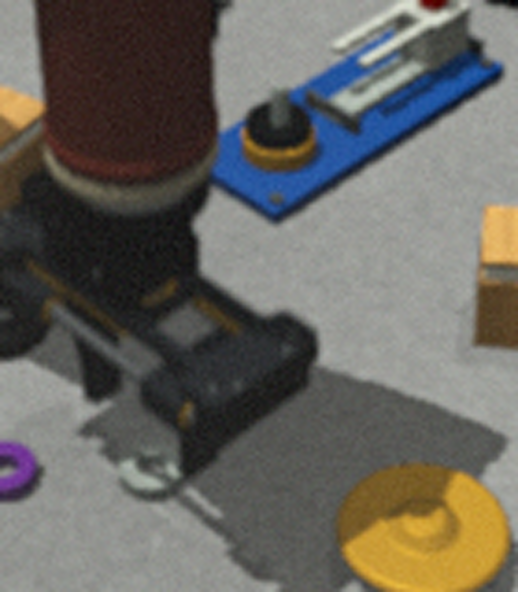

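The damper sits flat on the brass at crop (278,125), and the gripper is over the steel ring at (150,472).

Call:
servo_tool(linear=[[0, 0, -0.005], [0, 0, -0.025], [0, 0, -0.038], [0, 0, -0.038], [0, 0, -0.038], [0, 0, -0.038], [0, 0, -0.038], [0, 0, -0.038]], dr=[[0, 0, 0], [0, 0, 0], [0, 0, 0], [0, 0, 0], [0, 0, 0], [0, 0, 0], [0, 0, 0], [0, 0, 0]], grip=[0.8, 0.8, 0.8, 0.8, 0.2, 0.2, 0.2, 0.2])

```text
time: 15.6
eef_pos: [0.6209, -0.1435, 0.0107]
eef_rot: [0.0, 0.808, 0.589, 0.0]
ft_force: [-0.2, 0.0, -0.1]
opening: 0.0454
grip_force: 0.0
```

Call:
servo_tool(linear=[[0, 0, 0], [0, 0, 0], [0, 0, 0.02], [0, 0, 0.06], [-0.006, 0.026, 0.09], [-0.015, 0.066, 0.1], [-0.025, 0.11, 0.1], [-0.035, 0.154, 0.1]], dr=[[0, 0, 0], [0, 0, 0], [0, 0, 0], [0, 0, 0], [0, 0, 0], [0, 0, 0], [0, 0, 0], [0, 0, 0]], grip=[0.2, 0.2, 0.2, 0.2, 0.2, 0.2, 0.2, 0.2])

```text
time: 16.4
eef_pos: [0.5852, 0.0119, 0.1105]
eef_rot: [0.0, 0.809, 0.588, 0.0]
ft_force: [0.2, 0.7, -1.6]
opening: 0.0367
grip_force: 15.0
```

Call:
servo_tool(linear=[[-0.01, 0.042, 0], [-0.019, 0.082, 0], [-0.027, 0.118, 0], [-0.0315, 0.1386, 0], [-0.0315, 0.1386, -0.015], [-0.0315, 0.1386, -0.028], [-0.0315, 0.1386, -0.028], [-0.0315, 0.1386, -0.028]], dr=[[0, 0, 0], [0, 0, 0], [0, 0, 0], [0, 0, 0], [0, 0, 0], [0, 0, 0], [0, 0, 0], [0, 0, 0]], grip=[0.2, 0.2, 0.2, 0.2, 0.2, 0.2, 0.2, 0.2])

```text
time: 17.2
eef_pos: [0.554, 0.1478, 0.0813]
eef_rot: [-0.0, 0.809, 0.588, -0.001]
ft_force: [0.0, 0.1, -1.7]
opening: 0.0366
grip_force: 15.0
```

Call:
servo_tool(linear=[[0, 0, 0], [0, 0, 0], [0, 0, 0]], dr=[[0, 0, 0], [0, 0, 0], [0, 0, 0]], grip=[0.2, 0.2, 0.2])

```text
time: 17.5
eef_pos: [0.5544, 0.149, 0.0824]
eef_rot: [0.0, 0.809, 0.588, 0.0]
ft_force: [-0.1, -1.0, -1.5]
opening: 0.0366
grip_force: 15.0
```

```bash
python3 - <<'E'
from h import *
s=monitor.observe();print(s["time"],s["eef_pos"],s["eef_rot"],s["ft_force"],s["opening"])
i=eyes.capture("scene"); cv2.imwrite("pics/scene7.png",i[:,:,::-1])
c=s["eef_pos"][:2]; z=s["eef_pos"][2]-.0102
print("pred ring",ext(cyl("scene",c,.038,z,z+.012)),"bore top",ext(cyl("scene",c,.017,z+.012,z+.012)))
cv2.imwrite("pics/c7.png",cv2.resize(i[180:250,295:375,::-1],None,fx=8,fy=8,interpolation=cv2.INTER_CUBIC))
g=cv2.cvtColor(i,cv2.COLOR_RGB2GRAY);print(g[201:221,322:347])
E
```

```text
17.5 [0.5544064  0.14903671 0.08238535] [1.45806157e-04 8.08519523e-01 5.88469258e-01 3.02929153e-04] [-0.12039246 -0.96073866 -1.49719443] 0.036571998955750896
pred ring [327.8 202.8 343.2 215.7] bore top [332.  205.2 338.9 209.2]
[[144 141 102  54  22  23  27  25  23  20  45 108 142 143 143 134  94  42
   15  13  16  18  16   9  18]
 [146 138 112  53  29  22  28  16  21  19  41 113 140 142 142 138  95  34
   15  15  16  14  18  16  29]
 [145 141 104  57  23  12  20  27  25  28  54  96 120 122 124 116  80  31
   14   8  17  21   5  17  42]
 [145 138 103  48  18  25  22  29  37  47  62  80  87  78  89  89  61  26
   15  18  15  21   7  12  42]
 [141 138 108  57  25  22  28  42  64  70  72  78  73  73  63  69  53  22
    8  21  19  16  14  15  47]
 [139 136 107  54  25  17  38  58  75  75  71  72  67  64  66  65  48  29
   15  17  16  13  19  21  57]
 [140 136 104  55  33  30  49  69  79  68  66  58  56  53  63  50  45  24
   16  17   7  13  14  19  64]
 [138 135 118  93  72  52  58  74  78  72  65  58  60  63  63  63  40  15
   20  26  22  16  16  20  63]
 [144 140 141 135 122  97  7
[... 532 characters left out ...]
07  88  72  58  57  51  55  57  39  26
   20  23  15  24  29  39  40]
 [142 144 138 140 138 142 145 143 137 129 105  72  64  58  60  58  42  24
   14  15  23  27  36  45  37]
 [144 140 143 141 142 144 148 144 143 133 106  81  69  60  57  56  42  32
   25  29  30  29  34  37  51]
 [141 141 142 145 137 139 139 134 118  93  74  68  58  63  63  56  41  34
   31  34  32  27  34  32  35]
 [137 143 142 143 138 130 111  95  65  41  38  47  61  63  60  55  37  26
   33  27  32  34  33  30  29]
 [143 139 141 141 136 104  65  37  20  13  34  42  61  62  57  56  41  23
   27  22  31  32  34  36  40]
 [140 142 140 142 112  71  30  21  26  23  24  48  56  63  61  56  40  25
   16  26  28  36  38  37  50]]
```

View pics/c7.png

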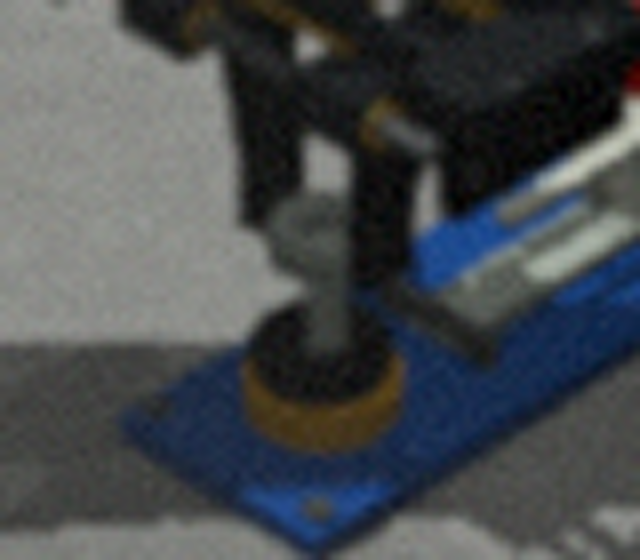

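The stack is fine. The steel ring at crop (300,230) is centred over the tip, with its left edge at 328.0 against 327.8 predicted. Lowering.

Call:
servo_tool(linear=[[0, 0, -0.003], [0, 0, -0.006], [0, 0, -0.009], [0, 0, -0.011], [0, 0, -0.013], [0, 0, -0.013]], dr=[[0, 0, 0], [0, 0, 0], [0, 0, 0], [0, 0, 0], [0, 0, 0], [0, 0, 0]], grip=[0.2, 0.2, 0.2, 0.2, 0.2, 0.2])

```text
time: 18.15
eef_pos: [0.5539, 0.1492, 0.0686]
eef_rot: [-0.0, 0.808, 0.589, -0.0]
ft_force: [-0.4, 0.9, -0.1]
opening: 0.0367
grip_force: 15.0
```

Call:
servo_tool(linear=[[0, 0, -0.003], [0, 0, -0.006], [0, 0, -0.009], [0, 0, -0.012], [0, 0, -0.012]], dr=[[0, 0, 0], [0, 0, 0], [0, 0, 0], [0, 0, 0], [0, 0, 0]], grip=[0.2, 0.2, 0.2, 0.2, 0.2])

```text
time: 18.65
eef_pos: [0.5537, 0.1491, 0.0564]
eef_rot: [-0.0, 0.808, 0.589, -0.0]
ft_force: [0.1, 0.3, -2.0]
opening: 0.0368
grip_force: 15.0
```

Call:
servo_tool(linear=[[0, 0, -0.003], [0, 0, -0.005], [0, 0, -0.006], [0, 0, -0.007], [0, 0, -0.007], [0, 0, -0.007]], dr=[[0, 0, 0], [0, 0, 0], [0, 0, 0], [0, 0, 0], [0, 0, 0], [0, 0, 0]], grip=[0.2, 0.2, 0.2, 0.2, 0.2, 0.2])

```text
time: 19.25
eef_pos: [0.5541, 0.1492, 0.0502]
eef_rot: [0.0, 0.808, 0.589, -0.0]
ft_force: [-1.7, -1.1, 3.9]
opening: 0.0368
grip_force: 15.0
```

Call:
servo_tool(linear=[[0, 0, 0], [0, 0, 0], [0, 0, 0], [0, 0, 0.005], [0, 0, 0.04], [0, 0, 0.08], [0.008, 0.025, 0.09], [0.021, 0.065, 0.09]], dr=[[0, 0, 0], [0, 0, 0], [0, 0, 0], [0, 0, 0], [0, 0, 0], [0, 0, 0], [0, 0, 0], [0, 0, 0]], grip=[0.7, 0.7, 0.7, 0.7, 0.7, 0.7, 0.7, 0.7])

```text
time: 20.05
eef_pos: [0.5774, 0.2124, 0.1433]
eef_rot: [0.002, 0.81, 0.587, 0.002]
ft_force: [1.5, 0.3, 0.4]
opening: 0.0605
grip_force: 0.0
```

Call:
servo_tool(linear=[[0.013, 0.04, 0], [0.023, 0.07, 0], [0.0265, 0.0824, 0], [0.0265, 0.0824, 0], [0.0265, 0.0824, 0]], dr=[[0, 0, 0], [0, 0, 0], [0, 0, 0], [0, 0, 0], [0, 0, 0]], grip=[0.7, 0.7, 0.7, 0.7, 0.7])

```text
time: 20.55
eef_pos: [0.6016, 0.2955, 0.1398]
eef_rot: [0.0, 0.809, 0.588, -0.0]
ft_force: [1.1, -0.4, 0.0]
opening: 0.0613
grip_force: 0.0
```

```bash
python3 - <<'E'
from h import *
s=monitor.observe();print(s["time"],s["eef_pos"],s["eef_rot"],s["ft_force"],s["opening"])
i=eyes.capture("scene"); cv2.imwrite("pics/scene8.png",i[:,:,::-1])
for y in(.1474,.1424): print(ext(cyl("scene",(.6015,.2967),.022,.0595,.092)))
H,S,V=cv2.split(cv2.cvtColor(i,cv2.COLOR_RGB2HSV))
print(ext(blob((((H<8)|(H>172))&(S>130)).astype(np.uint8)*255,(377,186),15)))
cv2.imwrite("pics/c8.png",cv2.resize(i[120:250,295:415,::-1],None,fx=4.6,fy=4.6,interpolation=cv2.INTER_CUBIC))
E
```

```text
20.55 [0.60158104 0.29552213 0.13982963] [ 2.57197373e-04  8.08515009e-01  5.88475369e-01 -3.91655314e-04] [ 1.09625635 -0.36255976  0.0199602 ] 0.06132290833740011
[372.  178.2 381.1 193.1]
[372.  178.2 381.1 193.1]
[374. 179. 380. 192.]
```

View pics/c8.png

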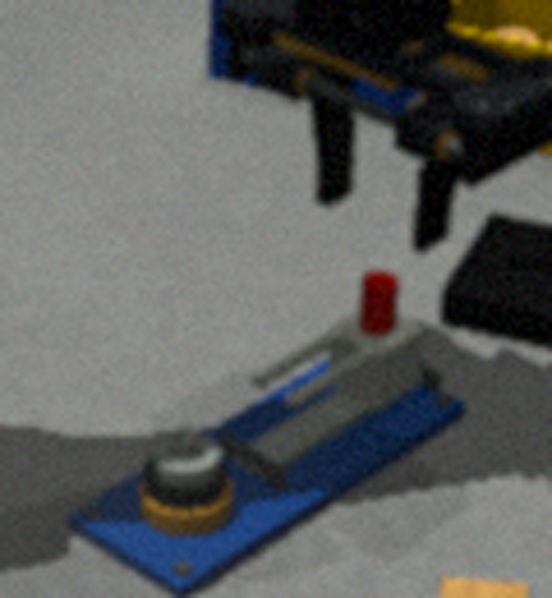

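All three rings are stacked at crop (187,480), and the knob at (379,302) lies between the fingers. I'll descend and grip it.

Call:
servo_tool(linear=[[0, 0, -0.02], [0, 0, -0.045], [0, 0, -0.064], [0, 0, -0.064], [0, 0, -0.064], [0, 0, -0.064], [0, 0, -0.064], [0, 0, -0.064]], dr=[[0, 0, 0], [0, 0, 0], [0, 0, 0], [0, 0, 0], [0, 0, 0], [0, 0, 0], [0, 0, 0], [0, 0, 0]], grip=[0.7, 0.7, 0.6, 0, 0, 0, 0, 0])

```text
time: 21.4
eef_pos: [0.6021, 0.2968, 0.077]
eef_rot: [0.0, 0.808, 0.589, 0.001]
ft_force: [0.7, -0.0, 3.6]
opening: 0.0215
grip_force: 15.0
```

Call:
servo_tool(linear=[[0, 0, 0], [0, 0, 0], [0, 0, 0], [-0.003, -0.01, 0], [-0.006, -0.019, 0], [-0.009, -0.029, 0]], dr=[[0, 0, 0], [0, 0, 0], [0, 0, 0], [0, 0, 0], [0, 0, 0], [0, 0, 0]], grip=[0, 0, 0, 0, 0, 0])

```text
time: 22.0
eef_pos: [0.5928, 0.2681, 0.0769]
eef_rot: [-0.0, 0.808, 0.589, 0.001]
ft_force: [0.8, 2.4, 6.2]
opening: 0.0214
grip_force: 15.0
```

Call:
servo_tool(linear=[[-0.003, -0.01, 0], [-0.006, -0.02, 0], [-0.01, -0.03, 0], [-0.013, -0.04, 0], [-0.0148, -0.045, 0], [-0.0153, -0.047, 0], [-0.0153, -0.047, 0]], dr=[[0, 0, 0], [0, 0, 0], [0, 0, 0], [0, 0, 0], [0, 0, 0], [0, 0, 0], [0, 0, 0]], grip=[0, 0, 0, 0, 0, 0, 0])

```text
time: 22.7
eef_pos: [0.5774, 0.22, 0.0769]
eef_rot: [0.0, 0.809, 0.588, 0.0]
ft_force: [-1.3, 0.0, 9.0]
opening: 0.0216
grip_force: 15.0
```

Call:
servo_tool(linear=[[-0.0003, -0.001, 0], [-0.0006, -0.002, 0], [-0.0009, -0.003, 0], [-0.0009, -0.003, 0], [-0.0009, -0.003, 0]], dr=[[0, 0, 0], [0, 0, 0], [0, 0, 0], [0, 0, 0], [0, 0, 0]], grip=[0, 0, 0, 0, 0])

```text
time: 23.2
eef_pos: [0.577, 0.2188, 0.0769]
eef_rot: [-0.0, 0.808, 0.589, 0.002]
ft_force: [2.4, 4.4, 5.1]
opening: 0.0216
grip_force: 15.0
```

Call:
servo_tool(linear=[[-0.0003, -0.001, 0], [-0.0006, -0.002, 0], [-0.0006, -0.002, 0], [-0.0006, -0.002, 0]], dr=[[0, 0, 0], [0, 0, 0], [0, 0, 0], [0, 0, 0]], grip=[0, 0, 0, 0])

```text
time: 23.6
eef_pos: [0.5769, 0.2186, 0.077]
eef_rot: [-0.001, 0.808, 0.589, 0.003]
ft_force: [6.7, 11.1, -0.5]
opening: 0.0216
grip_force: 15.0
```

The force rises to about 12 N with no motion, so it is at the end stop. I'll back off the push, release and rise.

Call:
servo_tool(linear=[[0.001, 0.003, 0], [0.001, 0.003, 0], [0.001, 0.003, 0], [0.001, 0.003, 0], [0.001, 0.003, 0.01], [0.001, 0.003, 0.04], [0.001, 0.003, 0.08], [0.001, 0.003, 0.12]], dr=[[0, 0, 0], [0, 0, 0], [0, 0, 0], [0, 0, 0], [0, 0, 0], [0, 0, 0], [0, 0, 0], [0, 0, 0]], grip=[0, 0.7, 0.7, 0.7, 0.7, 0.7, 0.7, 0.7])

```text
time: 24.4
eef_pos: [0.5762, 0.2185, 0.1976]
eef_rot: [-0.0, 0.808, 0.589, -0.0]
ft_force: [0.4, 0.6, 0.5]
opening: 0.0597
grip_force: 0.0
```

Call:
servo_tool(linear=[[0, 0, 0.02], [0, 0, 0.02], [0, 0, 0.02], [0, 0, 0.02]], dr=[[0, 0, 0], [0, 0, 0], [0, 0, 0], [0, 0, 0]], grip=[0.7, 0.7, 0.7, 0.7])

```text
time: 24.8
eef_pos: [0.5762, 0.2182, 0.2149]
eef_rot: [-0.0, 0.808, 0.589, -0.001]
ft_force: [0.3, -0.5, 0.3]
opening: 0.0608
grip_force: 0.0
```

```bash
python3 - <<'E'
from h import *
s=monitor.observe();print(s["time"],s["eef_pos"],s["ft_force"],s["opening"])
i=eyes.capture("scene"); cv2.imwrite("pics/scene9.png",i[:,:,::-1])
H,S,V=cv2.split(cv2.cvtColor(i,cv2.COLOR_RGB2HSV))
print("obs",ext(blob((((H<8)|(H>172))&(S>130)).astype(np.uint8)*255,(361,202),18)))
for t in(.075,.08): print(t,ext(cyl("scene",(.554+.3065*t,.1493+.952*t),.022,.0595,.092)))
cv2.imwrite("pics/c9.png",cv2.resize(i[160:250,295:415,::-1],None,fx=6,fy=6,interpolation=cv2.INTER_CUBIC))
E
```

```text
24.8 [0.57616496 0.21822634 0.21487721] [ 0.27889598 -0.47908794  0.31186951] 0.06078097558335898
obs [353. 191. 359. 204.]
0.075 [351.5 190.1 360.5 205.4]
0.08 [352.8 189.3 361.8 204.6]
```

View pics/c9.png

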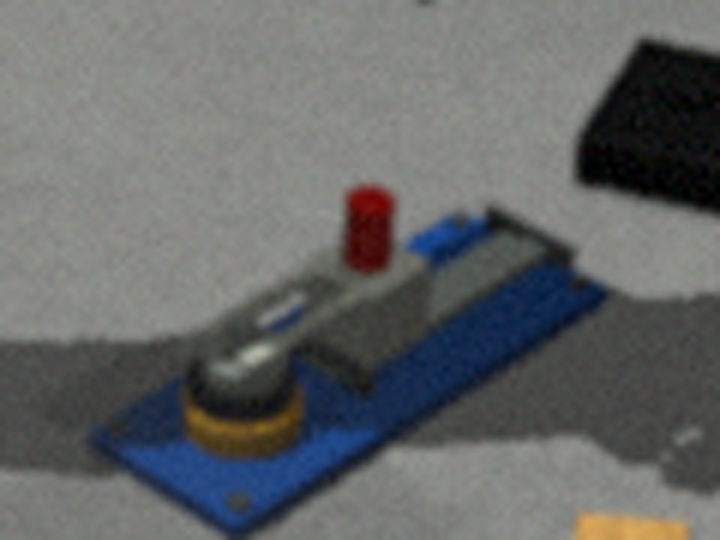

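The fork is closed over the complete stack. The knob is centred at column 356, as predicted for the closed position, and the carriage is against its stop. The gripper is clear.

```bash
python3 -c "
from rig import ticket
print(ticket.finish_job())"
```

```text
the job is handed in; nothing more can be done
None
```

The brass collar, black damper and steel collar are lowered home on the post in that order, the keeper is against its end stop over the stack, and the job is handed in at about 25 s; no verdict came back.

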